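Hook the latch return spring onto its post with a spring puller

ROBOT

A 6-joint arm with a two-finger parallel gripper is mounted at the origin on the work surface. World frame = base frame: x ahead of the robot, y to its left, z up, the work surface at z = 0. Lengths are in m, angles in degrees, forces in N, time in s.
With the tool pointing down it reaches from about 0.375 to 0.9 m from the base axis. Payload 3.1 kg.
Tool frame: the origin (TCP) lies on the centre line of the jaws, within the pads' length; the fingertips stand 25 mm ahead of it and the grasp point (between the pads) lies 6 mm ahead of it; z points along the fingers, y is the line along which they close (so a half turn about z gives the same grasp; the last joint's range is limited). The gripper opens to 87 mm and grips with 3 to 60 N. Pads are 19 mm wide; open, the fingers measure 117 mm over their backs; the gripper's body (75 mm by 190 mm) begins 51 mm behind the grasp point.
Start: joints at [62.309, 30.224, 82.088, -0, 67.689, -10.227], TCP at [0.188, 0.596, 0.248] pointing down, gripper open.
Joint ranges: [-176.69, 176.69], [-43.24, 126.21], [12.49, 139.97], [-82, 262], [0, 151.66], [-163.58, 163.58]. Speed limits (degrees/s): [159.86, 159.86, 180, 180, 180, 180].

INTERFACE

Orientations are given as a 3x3 rotation matrix whose columns are the frame's x, y, z axes.
In Python, from rig import * gives the robot as it stands.
- The arm moves only by the tool step_arm, never from a script. Its argument "steps" is a list of rows, each a list of 7 numbers: the shift along the tool's x, y, z normalised to -1 to 1, where 1 is 0.3 m, then the turn, a rotation vector about the tool's x, y, z normalised to -1 to 1, where 1 is 45 degrees, then the gripper's target within -1 to 1 (shut at 1, half-way at 0, fully open at -1). A call has 1 to 8 rows; each row is the pose to reach, as a shift and turn from the pose commanded when the call began, along the tool's axes at that moment; what a row does not reach only later rows make up. A row lasts 1/12 s, in which the tool goes at most 41.7 mm and 7.16 degrees, less where a joint would pass 70% of its speed; a pose out of reach is approached as far as the arm can. A call with a number of a shift or a turn outside -1 to 1 is refused whole. A call with a gripper value outside its range is refused whole. The fingers move at their own pace and stop on an object; the grip force is fixed at half the most. Time passes only in rows, so rows that repeat a pose let the fingers close. It gives the time, the measured TCP pose, the force, the opening and the grip force at its end, in the units of the state.
- read_state(): the state, without advancing time (a new reading comes with each control period).
- capture(name): name is "scene" or "top" or "wrist"; returns a dict with "image" (480x640x3 uint8, red, green, blue), "vertical_fov" (degrees; the focal length in pixels is half the picture's height over the tangent of half this angle, whatever the lens; pixels are square), "cx", "cy" (the principal point, pixels), "world_from_camera" (4x4, takes a point from camera to world coordinates); the wrist camera has in their place "T_tool_cam" (4x4, takes a point from camera to tool coordinates, whose origin is the TCP and whose axes are the flange's). Camera axes: x right, y down, z forward; pixel columns grow to the right and rows downward; lengths in m; the calibration is good to about 2 mm. A picture is of the moment at which its call begins: read the wrist's pose just before it. There is no depth.
- hand_in(): hands the job in; it is judged then, once.
The state is a dict: "time_s": time; "joint_positions": joint angles; "qvel": joint speeds; "tau": joint torques, N m; "position": TCP position; "tcp_rot": TCP orientation; "force": force on the tool from outside, world axes, zero at the start; "moment": the same for the moment, N m; "opening": opening from 0.0 (shut) to 1.0 (fully open); "grasp_force": force on a finger pad.
Only numpy, scipy, OpenCV 4.12 (cv2) and the standard library are available. Lean on these libraries where they do the work, as an engineer would, in place of code of your own. Each camera call takes 0.05 s, during which the arm holds its last target. There are 200 camera calls.

TASK

Take the spring puller from its wooden stand, put its ball tip into the eye at the free end of the latch return spring on the rack rail plate, stretch the spring and bring its hook round the anchor post so that the hook is left holding on the post by the spring's own pull, then put the puller back upright in its stand. Move the spring only with the puller, never with the gripper or arm, gently: do not overstretch it (50 mm at most) and never load its end with more than about 14 N. Leave the tub, the screwdriver and the can alone.

Things in the scene. Friction and masses are not known exactly. Their poses are not given: they have to be found in the camera images.
- rail_plate: Bare steel rail plate from an equipment rack, fixed on the bench, 250 x 160 x 6 mm. Origin: centre of its underside. Its x axis runs along its length from the spring's pivot towards the anchor slot; z up. A 24 mm high flange stands along the edge at y = +80 mm. The spring works in a level plane 34 mm above the bench.
- pivot (a point): Axis of the stud that carries the spring's fixed end, at plate x = -95, y = 0 mm, 34 mm above the bench. The spring swings freely (level, about this vertical axis) and stretches away from it; it cannot be lifted or tipped.
- slot_middle (a point): Middle of the dark cross slot, plate x = +38, y = 0 mm (133 mm from the pivot), at the spring's height (34 mm above the bench). The anchor post, a plain upright steel pin 8 mm in diameter, its top 50 mm above the bench, stands fixed at this x but anywhere from y = -18 to +18 mm along the slot: its own place is not measured, it must be felt or seen.
- spring: The whole dark steel coil spring with its hook, 16 mm coil diameter. Origin at the pivot; its x axis points along the spring from the pivot to the eye, z up. At the start it hangs slack, swung 0.36 to 0.6 rad clockwise (seen from above) from the plate's x axis, so the post is on its +y side.
- hook: The spring's free end, bent level from 4 mm wire; axes as the spring, origin on the spring's axis 77 mm from the pivot when slack. The wire cranks to y = -8 mm, runs as a straight shank there from x = 8 to x = 34 mm, then round a half-circle bend (see bend_centre) back to a tip at x = 28, y = +8 mm. The mouth is open to +y between x = 8 and x = 26 mm.
- bend_centre (a point): Centre of the hook's bend (inner radius 6 mm), at x = 34, y = 0 mm of the hook. With the spring stretched 35 to 45 mm (40 is best) the post goes in sideways through the mouth until the shank's inner face (hook y = -6 mm) meets it; as the spring is let back the post then slides along into the bend, to x = 36 mm of the hook.
- spring_end (a joint): Stretch of the spring in m, 0 when slack, more as it is pulled away from the pivot. Pull in N = 2 + 220 x stretch (about 11 N at 40 mm). With the hook home on the post it rests at about 0.020 (0.0165 to 0.0245, a little more the farther the post is off the slot's middle). More than 0.050 spoils the spring.
- spring_eye (a point): Centre of the round wire eye (16 mm inside, 24 mm outside) beyond the hook's bend, on the spring's axis 54 mm from the hook's origin, i.e. 131 mm + stretch from the pivot, 34 mm above the bench. The puller's tip goes down into it from above; the bench side is clear down to the plate's top, 28 mm below.
- puller: Spring puller, loose, 110 g, 107 mm long, standing upright in its stand. Origin: lowest point of its ball tip; z up along it. Steel ball 7 mm in diameter, steel shank 5 mm in diameter, then a black square handle 22 x 22 mm from z = 45 to z = 107 mm, sides along its x and y axes. With the tip about 10 mm below the spring's plane the ball is below the eye and the shank bears on the eye's wire.
- tool_stand: Light wooden block, fixed, 64 x 64 x 55 mm, sides along its x and y axes. Origin: centre of its underside. A vertical 17 mm hole, 50 mm deep, opens in the middle of its top. The puller's handle rests on the top with the shank in the hole, its origin then 10 mm above the bench.
- screw_tub: White open plastic tub 80 x 100 x 45 mm, loose, a bystander. Origin: centre of its underside.
- screwdriver: Screwdriver lying on the bench, a bystander.
- spray_can: Steel spray can 52 mm in diameter, 150 mm tall, a bystander. Origin: centre of its underside.
Mind the look-alikes: they are no part of the job. Leave any white look-alike of the puller alone. There is more than one size of the tool_stand; the one meant has the size given above.

How it is judged (in metres and radians):
On the way, in this order (a step that is already met when the one before it is completed fails the run):
1. the puller's tip, in the eye, has stretched the spring more than 30 mm (value of joint spring_end above 0.03 m and contact force between puller and hook above 3 N), for 0.1 s.
2. the hook holds on the post by itself, the puller no longer bearing on it (value of joint spring_end between 0.0165 and 0.0245 m and contact force between puller and hook below 0.5 N), for 0.3 s.
At the end, for the whole second after the job is handed in: The hook lies home round the post: the spring stays stretched by 16.5 to 24.5 mm, at rest. The puller stands upright in its stand: axis within 9 mm of the hole's, tip 3 to 15 mm above the stand's underside, tilt under 0.12 rad, at rest, off the spring (all of step 2 and velocity of joint spring_end below 0.005 m/s and horizontal distance between puller and tool_stand below 0.009 m and z of puller in the frame of tool_stand between 0.003 and 0.015 m and angle between puller's own z axis and vertical below 0.12 rad and linear speed of puller below 0.02 m/s); the robot touches nothing.
It fails at once if the gripper or arm touches the spring (contact force between any of the fingers, the arm and spring above 1 N).
It fails at once if the spring is stretched more than 50 mm (value of joint spring_end above 0.05 m).
It fails at once if the puller loads the spring's end with more than 15 N (contact force between puller and hook above 15 N).
It fails at once if a bystander is moved more than 20 mm (distance of any of screw_tub, screwdriver, spray_can from where it was at the start of the episode above 0.02 m).
It also fails if it takes over 72 s, if anything falls off the work surface, if the arm or the gripper's body presses on something with over 40 N, if the wrist force passes 120 N, or if a joint passes its speed limit or range.

## Working session

There is one attempt and no reset: what is moved stays moved. The work goes in short steps, Python scripts to look and compute and a tool call to move; the robot and the scene stay as the last step left them, time stands still between calls to the robot, and variables do not carry over. Pictures are saved under pics/ and viewed, at most 10 in all, crops included, and the job is handed in when it is done.

Besides the shell and the picture viewer there is one more tool, called as name([rows], argument=value, ...), one row to a line, values as JSON. step_arm: Moves the arm, as the interface text tells. Scaled input: -1 to 1 covers 0.3 m each way for a shift and 45 degrees each way for a turn. Its arguments: {"type":"object","properties":{"steps":{"type":"array"}},"required":["steps"]}

```bash
mkdir -p pics; ls
cat > h.py <<'E'
from rig import *
import numpy as np, cv2
def ray(c,u,v,W=None):
    f=240/np.tan(np.radians(c["vertical_fov"])/2)
    W=c["world_from_camera"] if W is None else W
    W=np.array(W); d=W[:3,:3]@np.array([(u-c["cx"])/f,(v-c["cy"])/f,1.]); return W[:3,3],d
def onplane(c,u,v,z,W=None):
    o,d=ray(c,u,v,W); return o+d*(z-o[2])/d[2]
def proj(c,p,W=None):
    f=240/np.tan(np.radians(c["vertical_fov"])/2)
    W=np.array(c["world_from_camera"] if W is None else W)
    q=W[:3,:3].T@(np.array(p)-W[:3,3]); return c["cx"]+f*q[0]/q[2],c["cy"]+f*q[1]/q[2]
def wW(c,s):
    T=np.eye(4);T[:3,:3]=s["tcp_rot"];T[:3,3]=s["position"];return T@np.array(c["T_tool_cam"])
def save(c,n): cv2.imwrite(f"pics/{n}.png",c["image"][:,:,::-1])
E
python3 - <<'E'
from h import *
s=read_state();print(s)
for n in("top","scene"):
    c=capture(n);save(c,n);print(n,c["vertical_fov"],c["cx"],c["cy"],np.round(c["world_from_camera"],3).tolist())
    np.save(n+".npy",c,allow_pickle=True)
E
```

```text
pics
{'time_s': 0.0, 'joint_positions': array([ 6.23111878e+01,  3.02780445e+01,  8.21569506e+01, -3.78376725e-04,
        6.76883828e+01, -1.02280628e+01]), 'qvel': array([-0.00837203, -0.0386217 ,  0.06430219, -0.04431866, -0.04830168,
        0.03981944]), 'tau': array([-1.87405429e-03, -4.40038204e+01, -1.76589471e+01,  6.34172349e-02,
        5.83237270e-02, -1.29385617e-04]), 'position': array([0.18719277, 0.59559485, 0.24657832]), 'tcp_rot': array([[-9.53923293e-01,  3.00048930e-01, -9.95185273e-04],
       [ 3.00050345e-01,  9.53921456e-01, -1.90959635e-03],
       [ 3.76356243e-04, -2.12021412e-03, -9.99997682e-01]]), 'force': array([ 0.51652414,  0.38545592, -0.60548277]), 'moment': array([0.01780202, 0.02423066, 0.01416169]), 'grasp_force': 0.0, 'opening': 1.0025838740617115}
top 43.84875533347484 308.7437765966215 241.40794617927304 [[0.015, -0.998, 0.061, 0.468], [-1.0, -0.016, -0.014, 0.019], [0.015, -0.061, -0.998, 1.512], [0.0, 0.0, 0.0, 1.0]]
scene 50.81780959402207 326.5801300092304 242.61221963536136 [[0.649, 0.494, -0.578, 1.113], [0.761, -0.44, 0.478, -0.469], [-0.018, -0.75, -0.661, 0.709], [0.0, 0.0, 0.0, 1.0]]
```

View pics/top.png

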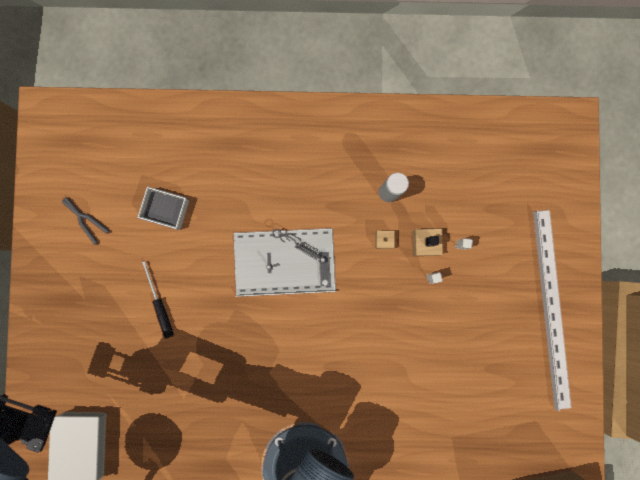

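View pics/scene.png

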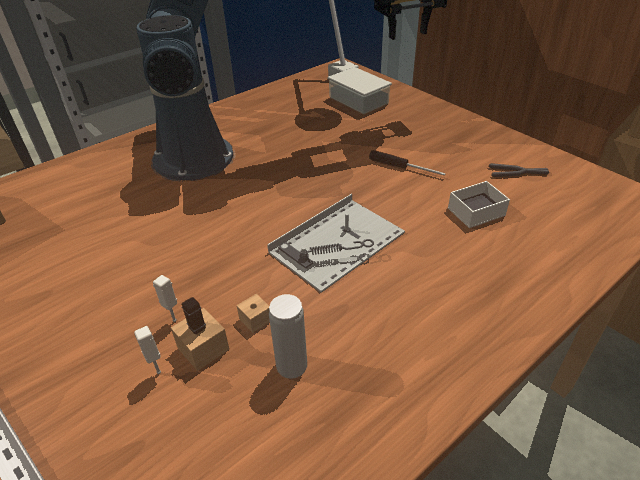

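The top view shows the plate at about (285,262), with the spring's pivot near (324,258) and its eye near (279,233). The black-handled puller stands in the larger stand at (430,241). The smaller stand at (386,240) and the two white pullers are look-alikes. The can is at (395,187).

Run:
```python
from h import *
c=np.load("top.npy",allow_pickle=True).item(); s=np.load("scene.npy",allow_pickle=True).item()
im=c["image"].astype(int)
m=((im.max(2)<60)*255).astype(np.uint8); m[:, :410]=0;m[:,450:]=0;m[:225]=0;m[260:]=0
n,l,st,ce=cv2.connectedComponentsWithStats(m);print(st[1:],ce[1:])
print("handle top",onplane(c,432,241,.117), "stand",[onplane(c,u,v,.055).round(3) for u,v in((416,230),(442,229),(443,254),(416,255))])
# triangulate handle top: scene px
print("scene handle top",onplane(s,190,301,.117))
print("plate",[onplane(c,u,v,.006).round(3) for u,v in((234,234),(333,229),(335,291),(236,296))])
print("pivot",onplane(c,324,258,.034),"eye",onplane(c,278,233,.034),"post",onplane(c,269,265,.05), "can",onplane(c,396,185,.15))
print("white",onplane(c,466,243,.1),onplane(c,435,278,.1),"small",onplane(c,386,240,.04))
w=capture("wrist");print(w["vertical_fov"],np.round(w["T_tool_cam"],4).tolist())
```

```text
[[426 236  13  10 100]] [[432.06 240.42]]
handle top [ 0.55897839 -0.29027982  0.117     ] stand [array([ 0.589, -0.265,  0.055]), array([ 0.593, -0.329,  0.055]), array([ 0.532, -0.331,  0.055]), array([ 0.528, -0.265,  0.055])]
scene handle top [ 0.55813279 -0.29247573  0.117     ]
plate [array([0.576, 0.187, 0.006]), array([ 0.593, -0.063,  0.006]), array([ 0.436, -0.07 ,  0.006]), array([0.42 , 0.179, 0.006])]
pivot [ 0.51789877 -0.04011025  0.034     ] eye [0.57822324 0.07500811 0.034     ] post [0.49813122 0.09498649 0.05      ] can [ 0.6849246  -0.19938608  0.15      ]
white [ 0.55661089 -0.37525644  0.1       ] [ 0.47231026 -0.30138026  0.1       ] small [ 0.5646864  -0.19297889  0.04      ]
71.42708862033558 [[0.0007, -0.9663, -0.2575, 0.0702], [1.0, 0.0003, 0.0015, -0.0008], [-0.0014, -0.2575, 0.9663, -0.137], [0.0, 0.0, 0.0, 1.0]]
```

step_arm([
  [-0.8,-0.7,0,0,0,1,-1],
  [-0.8,-0.7,0,0,0,1,-1],
  [-0.8,-0.7,0,0,0,1,-1],
  [-0.8,-0.7,0,0,0,1,-1],
  [-0.8,-0.7,0,0,0,1,-1],
  [-0.8,-0.7,0,0,0,1,-1],
  [-0.8,-0.7,0,0,0,1,-1],
  [-0.8,-0.7,0,0,0,1,-1],
])

```text
time_s: 0.82
position: [0.3546, 0.321, 0.2475]
tcp_rot: [[-0.46, 0.888, 0.0], [0.888, 0.46, -0.001], [-0.001, -0.0, -1.0]]
force: [0.9, 0.1, 0.8]
opening: 1.002
grasp_force: 0.0
```

step_arm([
  [-1,0.04,0.1,0,0,0.52,-1],
  [-1,0.04,0.1,0,0,0.52,-1],
  [-1,0.04,0.1,0,0,0.52,-1],
  [-1,0.04,0.1,0,0,0.52,-1],
  [-1,0.04,0.1,0,0,0.52,-1],
  [-1,0.04,0.1,0,0,0.52,-1],
  [-1,0.04,0.1,0,0,0.52,-1],
  [-1,0.04,0.1,0,0,0.52,-1],
])

```text
time_s: 1.48
position: [0.5066, 0.0582, 0.2172]
tcp_rot: [[-0.067, 0.998, 0.004], [0.998, 0.067, -0.002], [-0.002, 0.003, -1.0]]
force: [0.8, -0.3, -0.8]
opening: 0.998
grasp_force: 0.0
```

Run:
```python
from h import *
s=read_state();w=capture("wrist");save(w,"w1");np.save("w1.npy",dict(s=s,w=w),allow_pickle=True)
print(s["position"],s["tcp_rot"],s["joint_positions"],s["qvel"])
```

```text
[0.50657207 0.05824096 0.21719991] [[-0.06744283  0.99771666  0.00359713]
 [ 0.99772004  0.06745118 -0.00225151]
 [-0.002489    0.00343708 -0.999991  ]] [ -5.95435848  23.77283706 100.45172877  -0.12965619  55.55713131
  -9.74861275] [-7.65188208  2.80318622 -2.89394743  3.10265037  3.37147588 -7.79187849]
```

View pics/w1.png

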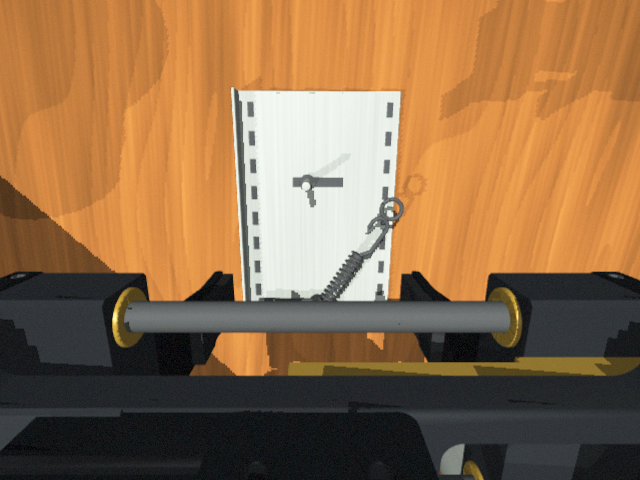

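The wrist view shows the slot with the post top at (306,185), the spring's eye ring at (391,209), and the plate's far corners at (235,90) and (400,91). The gripper hides the pivot.

```bash
cat > m.py <<'E'
from h import *
s=read_state();w=capture("wrist");W=wW(w,s);np.save("w2.npy",dict(s=s,w=w),allow_pickle=True)
print(s["position"],abs(s["qvel"]).max())
g=w["image"];hsv=cv2.cvtColor(g,cv2.COLOR_RGB2HSV)
m=((hsv[:,:,1]<40)&(hsv[:,:,2]>120)).astype(np.uint8)*255; m[270:]=0
m=cv2.morphologyEx(m,cv2.MORPH_CLOSE,np.ones((9,9)))
cs,_=cv2.findContours(m,0,2);k=max(cs,key=cv2.contourArea)
print(cv2.boundingRect(k))
# right edge (y=-80) samples and far edge
R=[];F=[];mm=np.zeros_like(m);cv2.drawContours(mm,[k],-1,255,-1)
for v in range(105,180,5): R.append(onplane(w,np.where(mm[v])[0].max()+.5,v,.006,W)[:2])
for u in range(255,385,8): F.append(onplane(w,u,np.where(mm[:,u])[0].min()-.5,.006,W)[:2])
def fit(P):
    vx,vy,x,y=cv2.fitLine(np.float32(P),cv2.DIST_HUBER,0,.01,.01).ravel();return np.array([x,y]),np.array([vx,vy])
pr,dr=fit(R);pf,df=fit(F)
ex=dr*np.sign(dr[1]); print("dir edge",ex,"far",df,"dot",ex@df)
t=np.linalg.solve(np.c_[ex,-df],pf-pr);corner=pr+ex*t[0]
ey=np.array([-ex[1],ex[0]]);org=corner-.125*ex+.08*ey
print("corner",corner,"org",org,"yaw",np.degrees(np.arctan2(ex[1],ex[0])))
piv=org-.095*ex;slot=org+.038*ex;print("pivot",piv,"slot",slot)
b=((g.max(2)<100)).astype(np.uint8)*255
# slot
sm=np.zeros_like(b);sm[170:195,285:350]=b[170:195,285:350];u=cv2.moments(sm,True);sc=(u["m10"]/u["m00"],u["m01"]/u["m00"]);print("slot px",sc,onplane(w,*sc,.006,W))
x=np.where(sm[180:184].max(0))[0];print("slot ends",[((onplane(w,a,182,.006,W)[:2]-org)@np.c_[ex,ey]).round(4) for a in(x.min(),x.max())])
for n,p,z in(("post",(306,184.5),.05),("eye",(391,209.5),.034)):
    q=onplane(w,*p,z,W)[:2];r=(q-org)@np.c_[ex,ey];d=q-piv
    print(n,q,"plate",r,"dist piv",np.hypot(*d),"ang",np.degrees(np.arctan2(*(d@np.c_[ex,ey])[::-1])))
big=cv2.resize(g[80:250,220:440],None,fx=3.5,fy=3.5,interpolation=cv2.INTER_CUBIC);cv2.imwrite("pics/w2c.png",big[:,:,::-1])
E
python3 m.py
```

```text
[0.50593345 0.05897078 0.21708041] 4.262207819455482
(232, 88, 169, 182)
dir edge [-0.06153052  0.9981052 ] far [0.99768156 0.06805538] dot 0.00653857
corner [0.57901037 0.19015366] org [0.5068533  0.06046806] yaw 93.527664
pivot [ 0.5126987  -0.03435193] slot [0.5045151  0.09839606]
slot px (312.5357142857143, 182.78571428571428) [0.49943749 0.09753451 0.006     ]
slot ends [array([0.0382, 0.0067]), array([0.0383, 0.0005])]
post [0.49379738 0.09950611] plate [0.03976742 0.01062914] dist piv 0.13518592851778805 ang 4.509607826150718
eye [0.57696577 0.07959313] plate [ 0.01477477 -0.07115641] dist piv 0.13081945856039634 ang -32.951444557010625
```

View pics/w2c.png

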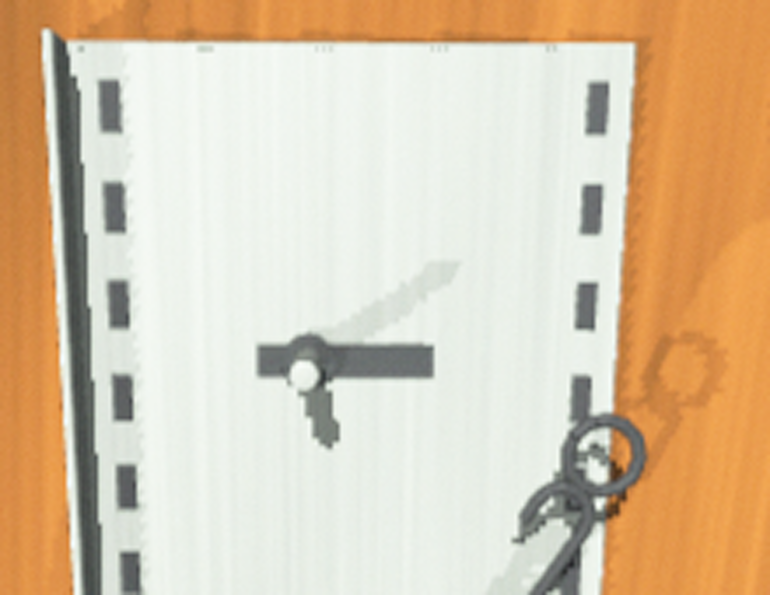

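The close view confirms the geometry. The eye is 131 mm from the pivot at -33°, and the post sits near plate y = +10 mm. Next I go to the puller.

step_arm([
  [-1,0.1,-0.05,0,0,0,-1],
  [-1,0.1,-0.05,0,0,0,-1],
  [-1,0.1,-0.05,0,0,0,-1],
  [-1,0.1,-0.05,0,0,0,-1],
  [-1,0.1,-0.05,0,0,0,-1],
  [-1,0.1,-0.05,0,0,0,-1],
  [-1,0.1,-0.05,0,0,0,-1],
  [-1,0.1,-0.05,0,0,0,-1],
])

```text
time_s: 2.25
position: [0.5559, -0.238, 0.2332]
tcp_rot: [[-0.07, 0.998, 0.003], [0.998, 0.07, -0.004], [-0.004, 0.003, -1.0]]
force: [1.5, 0.4, 0.2]
opening: 1.001
grasp_force: 0.0
```

step_arm([
  [-0.17,0,0,0,0,0,-1],
  [-0.17,0,0,0,0,0,-1],
  [-0.17,0,0,0,0,0,-1],
  [-0.17,0,0,0,0,0,-1],
  [-0.17,0,0,0,0,0,-1],
])

```text
time_s: 2.67
position: [0.5576, -0.2816, 0.2322]
tcp_rot: [[-0.074, 0.997, -0.002], [0.997, 0.074, 0.002], [0.002, -0.001, -1.0]]
force: [0.3, 0.3, -0.2]
opening: 1.002
grasp_force: 0.0
```

Run:
```python
from h import *
s=read_state();w=capture("wrist");save(w,"w3");np.save("w3.npy",dict(s=s,w=w),allow_pickle=True)
print(s["position"],s["tcp_rot"].round(4),abs(s["qvel"]).max(),s["joint_positions"].round(1))
```

```text
[ 0.55760175 -0.28158526  0.23224136] [[-0.074   0.9973 -0.0016]
 [ 0.9973  0.074   0.0023]
 [ 0.0024 -0.0014 -1.    ]] 0.3744980029598364 [-37.1  31.2  82.9   0.1  66.  -41.3]
```

View pics/w3.png

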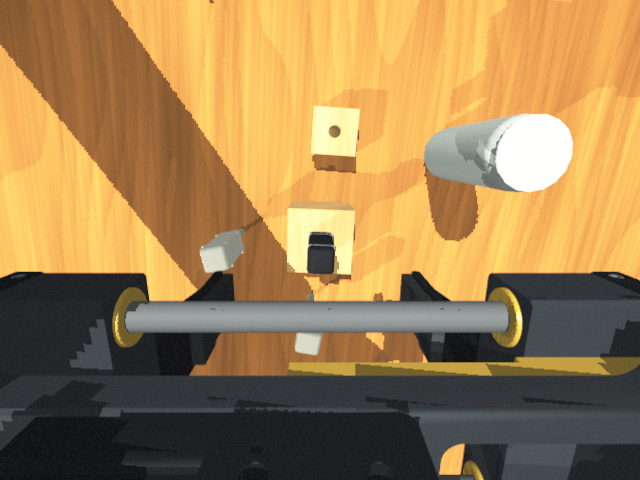

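The wrist view shows the black handle's top at about x 307–335, y 245–273, nearly square to the image. The stand's top runs from (288,208) to (353,272), and the can, small stand and white pullers are clear of it.

Run:
```python
from h import *
d=np.load("w3.npy",allow_pickle=True).item();s,w=d["s"],d["w"];W=wW(w,s);g=w["image"].astype(int)
m=(g.max(2)<75).astype(np.uint8)*255;m[:225]=0;m[276:]=0;m[:,:295]=0;m[:,345:]=0
cs,_=cv2.findContours(m,0,2);k=max(cs,key=cv2.contourArea);print("handle bbox",cv2.boundingRect(k))
for v in range(230,278,3):
    x=np.where(m[v])[0]
    if len(x):print(v,x.min(),x.max(),end="; ")
hsv=cv2.cvtColor(w["image"],cv2.COLOR_RGB2HSV)
print()
for v in (205,212,218,225): print(v,[tuple(g[v,u]) for u in (280,286,290,300,350,356,360)])
# stand-top mask: paler wood
q=((hsv[:,:,1]<115)&(hsv[:,:,2]>190)).astype(np.uint8)*255;q[:190]=0;q[276:]=0;q[:,:260]=0;q[:,380:]=0
cs,_=cv2.findContours(q,0,2);k=max(cs,key=cv2.contourArea);r=cv2.minAreaRect(k);b=cv2.boxPoints(r);print("stand",r,b.tolist())
P=np.array([onplane(w,*p,.055,W)[:2] for p in b]);print(P,"c",P.mean(0),[np.hypot(*(P[i]-P[i-1])) for i in range(4)],np.degrees(np.arctan2(*(P[1]-P[0])[::-1])))
```

```text
handle bbox (308, 246, 27, 28)
236 310 330; 239 310 332; 242 309 332; 248 309 332; 251 308 333; 254 308 333; 257 308 333; 260 308 333; 263 308 333; 266 308 333; 269 308 333; 272 309 331; 
205 [(np.int64(249), np.int64(183), np.int64(96)), (np.int64(250), np.int64(186), np.int64(92)), (np.int64(220), np.int64(172), np.int64(110)), (np.int64(213), np.int64(169), np.int64(107)), (np.int64(209), np.int64(165), np.int64(107)), (np.int64(243), np.int64(171), np.int64(89)), (np.int64(243), np.int64(170), np.int64(86))]
212 [(np.int64(249), np.int64(185), np.int64(96)), (np.int64(250), np.int64(186), np.int64(96)), (np.int64(255), np.int64(251), np.int64(182)), (np.int64(255), np.int64(252), np.int64(186)), (np.int64(253), np.int64(236), np.int64(154)), (np.int64(242), np.int64(169), np.int64(85)), (np.int64(242), np.int64(168), np.int64(87))]
218 [(np.int64(254), np.int64(204), np.int64(104)), (np.int64(254), np.int64(212), np.int64(108)), (np.int64(255), np.int64(251), np.int64(182)), (np.int64(255), np.int64(252), np.int64(185)), (np.int64(254), np.int64(237), np.int64(156)), (np.int64(24
[... 267 characters left out ...]
80)), (np.int64(254), np.int64(238), np.int64(156)), (np.int64(244), np.int64(172), np.int64(88)), (np.int64(248), np.int64(180), np.int64(91))]
stand ((319.4601135253906, 240.7980194091797), (66.31715393066406, 63.77033615112305), 2.862405300140381) [[284.7506408691406, 270.987548828125], [287.9351501464844, 207.29678344726562], [354.1695861816406, 210.60848999023438], [350.9850769042969, 274.29925537109375]]
[[ 0.52880305 -0.32819658]
 [ 0.52858641 -0.26407718]
 [ 0.59155685 -0.26253651]
 [ 0.59500731 -0.3267431 ]] c [ 0.5609884  -0.29538834] [np.float64(0.06622020773627377), np.float64(0.0641197654774243), np.float64(0.06298927583342474), np.float64(0.06429923715253384)] 90.19358287896446
```

Run:
```python
from h import *
d=np.load("w3.npy",allow_pickle=True).item();s,w=d["s"],d["w"];W=wW(w,s)
for p in((321,260),(308,260),(334,260),(321,246),(321,274)): print(p,onplane(w,*p,.117,W))
# back of stand top & sides
t=onplane(w,321,260,.117,W);R=s["tcp_rot"];print("delta tool",R.T@(np.r_[t[:2],.095]-s["position"]))
e=np.load("w2.npy",allow_pickle=True).item();W2=wW(e["w"],e["s"])
print("post",onplane(e["w"],306.9,187.4,.05,W2),"eye",onplane(e["w"],392.6,209.7,.034,W2),"slot",onplane(e["w"],318.6,182.8,.006,W2))
```

```text
(321, 260) [ 0.56164083 -0.29406748  0.117     ]
(308, 260) [ 0.55135574 -0.29483917  0.117     ]
(334, 260) [ 0.57192562 -0.29329581  0.117     ]
(321, 246) [ 0.56074241 -0.28257472  0.117     ]
(321, 274) [ 0.56255953 -0.30581959  0.117     ]
delta tool [-0.01307746  0.00330196  0.13720564]
post [0.49476234 0.09697074 0.05      ] eye [0.57853721 0.07950265 0.034     ] slot [0.50567483 0.09794023 0.006     ]
```

step_arm([
  [0,0,0,0,0,-1,-0.3],
  [0,0,0,0,0,-1,-0.3],
  [0,0,0,0,0,-1,-0.3],
  [0,0,0,0,0,-1,-0.3],
  [0,0,0,0,0,-1,-0.3],
  [0,0,0,0,0,-1,-0.3],
  [0,0,0,0,0,-1,-0.3],
])

```text
time_s: 3.3
position: [0.558, -0.2822, 0.2327]
tcp_rot: [[-0.761, 0.649, -0.001], [0.649, 0.761, 0.001], [0.001, 0.0, -1.0]]
force: [-0.2, 0.4, -0.2]
opening: 0.664
grasp_force: 0.0
```

step_arm([
  [0,0,0,0,0,-1,-0.3],
  [0,0,0,0,0,-1,-0.3],
  [0,0,0,0,0,-1,-0.3],
  [0,0,0,0,0,-1,-0.3],
  [0,0,0,0,0,-1,-0.3],
  [0,0,0,0,0,-1,-0.3],
  [0,0,0,0,0,-1,-0.3],
  [0,0,0,0,0,-1,-0.3],
])

```text
time_s: 3.97
position: [0.558, -0.2824, 0.2327]
tcp_rot: [[-0.997, -0.075, -0.0], [-0.075, 0.997, 0.001], [0.0, 0.001, -1.0]]
force: [0.9, 0.2, 0.3]
opening: 0.651
grasp_force: 0.0
```

Run:
```python
from h import *
s=read_state();w=capture("wrist");W=wW(w,s);np.save("w4.npy",dict(s=s,w=w),allow_pickle=True)
print(s["position"],s["tcp_rot"].round(4),s["opening"])
g=w["image"].astype(int);u0,v0=proj(w,[.5616,-.2942,.117],W);print("expect",u0,v0)
m=(g.max(2)<75).astype(np.uint8)*255
a,b=int(u0),int(v0);z=np.zeros_like(m);z[b-25:min(b+22,274),a-25:a+25]=m[b-25:min(b+22,274),a-25:a+25]
cs,_=cv2.findContours(z,0,2);k=max(cs,key=cv2.contourArea);print(cv2.boundingRect(k),cv2.minAreaRect(k))
for v in range(b-24,min(b+22,274),3):
    x=np.where(z[v])[0]
    if len(x):print(v,x.min(),x.max(),end="; ")
c=np.load("top.npy",allow_pickle=True).item(); sc=np.load("scene.npy",allow_pickle=True).item()
for h in(.095,.107,.12):print(h,onplane(c,467,243,h)[:2],onplane(sc,145,331,h)[:2],onplane(c,435,278,h)[:2],onplane(sc,163,281,h)[:2])
```

```text
[ 0.55801569 -0.28238397  0.23269731] [[-9.972e-01 -7.470e-02 -5.000e-04]
 [-7.470e-02  9.972e-01  9.000e-04]
 [ 4.000e-04  9.000e-04 -1.000e+00]] 0.6513635494177139
expect 301.79651658765965 248.05367447274332
(287, 223, 28, 37) ((300.5, 241.0), (36.0, 27.0), 90.0)
224 292 314; 227 290 314; 230 290 314; 233 288 314; 236 288 314; 239 288 314; 242 287 314; 245 287 314; 248 287 313; 251 287 313; 254 287 313; 257 288 313; 0.095 [ 0.55696404 -0.37904977] [ 0.54670979 -0.36923688] [ 0.47232683 -0.30251315] [ 0.46593482 -0.29806812]
0.107 [ 0.55620742 -0.37568261] [ 0.55778644 -0.37118701] [ 0.47228707 -0.29979423] [ 0.47859025 -0.30140928]
0.12 [ 0.55538776 -0.37203485] [ 0.56978614 -0.37329966] [ 0.472244   -0.29684874] [ 0.4923003  -0.30502888]
```

step_arm([
  [-0.008,-0.042,0.1,0,0,0,-0.3],
  [-0.008,-0.042,0.2,0,0,0,-0.3],
  [-0.008,-0.042,0.3,0,0,0,-0.3],
  [-0.008,-0.042,0.4,0,0,0,-0.3],
  [-0.008,-0.042,0.48,0,0,0,-0.3],
  [-0.008,-0.042,0.48,0,0,0,-0.3],
  [-0.008,-0.042,0.48,0,0,0,-0.3],
])

```text
time_s: 4.6
position: [0.5607, -0.2956, 0.0875]
tcp_rot: [[-0.997, -0.072, -0.003], [-0.072, 0.997, 0.002], [0.003, 0.002, -1.0]]
force: [0.3, -1.0, -0.1]
opening: 0.652
grasp_force: 0.0
```

step_arm([
  [0,0,0,0,0,0,0.2],
  [0,0,0,0,0,0,0.6],
  [0,0,0,0,0,0,1],
  [0,0,0,0,0,0,1],
  [0,0,0,0,0,0,1],
  [0,0,0,0,0,0,1],
  [0,0,0,0,0,0,1],
  [0,0,0,0,0,0,1],
])

```text
time_s: 5.27
position: [0.5613, -0.2968, 0.0891]
tcp_rot: [[-0.997, -0.072, 0.0], [-0.072, 0.997, 0.0], [-0.0, 0.0, -1.0]]
force: [-0.9, 0.4, 4.4]
opening: 0.251
grasp_force: 30.0
```

step_arm([
  [0,0,-0.08,0,0,0,1],
  [0,0,-0.2,0,0,0,1],
  [0,0,-0.33,0,0,0,1],
  [0,0,-0.43,0,0,0,1],
  [0,0,-0.43,0,0,0,1],
])

```text
time_s: 5.68
position: [0.5647, -0.2995, 0.2246]
tcp_rot: [[-0.997, -0.072, 0.011], [-0.072, 0.997, -0.009], [-0.01, -0.01, -1.0]]
force: [1.0, -0.5, -0.9]
opening: 0.252
grasp_force: 30.0
```

step_arm([
  [-0.02,0.1,0,0,0,0.03,1],
  [-0.04,0.22,0,0,0,0.08,1],
  [-0.06,0.34,0,0,0,0.13,1],
  [-0.08,0.46,0,0,0,0.18,1],
  [-0.1,0.58,0,0,0,0.23,1],
  [-0.12,0.7,0,0,0,0.28,1],
  [-0.13,0.82,0,0,0,0.33,1],
  [-0.14,0.94,0,0,0,0.33,1],
])

```text
time_s: 6.35
position: [0.5822, -0.0109, 0.2164]
tcp_rot: [[-0.982, 0.187, -0.002], [0.187, 0.982, 0.0], [0.002, -0.0, -1.0]]
force: [0.0, -0.5, -2.4]
opening: 0.249
grasp_force: 30.0
```

Run:
```python
from h import *
s=read_state();print(s["position"],s["tcp_rot"].round(4).tolist(),s["force"],s["opening"])
t=np.array([.5785,.0795,.154])-s["position"];print((s["tcp_rot"].T@t/.3).round(3))
```

```text
[ 0.58220062 -0.0108965   0.21638342] [[-0.9823, 0.1874, -0.0016], [0.1874, 0.9823, 0.0003], [0.0017, -0.0, -1.0]] [ 0.0334088  -0.47914283 -2.3856609 ] 0.24856718508756168
[0.068 0.294 0.208]
```

step_arm([
  [0.02,0.1,0,0,0,0,1],
  [0.04,0.2,0,0,0,0,1],
  [0.068,0.29,0,0,0,0,1],
  [0.068,0.294,0.1,0,0,0,1],
  [0.068,0.294,0.2,0,0,0,1],
  [0.068,0.294,0.208,0,0,0,1],
  [0.068,0.294,0.208,0,0,0,1],
  [0.068,0.294,0.208,0,0,0,1],
])

```text
time_s: 7.02
position: [0.5796, 0.0774, 0.1553]
tcp_rot: [[-0.982, 0.186, -0.0], [0.186, 0.982, -0.0], [0.0, -0.0, -1.0]]
force: [0.4, -0.7, -1.3]
opening: 0.251
grasp_force: 30.0
```

Run:
```python
from h import *
s=read_state();w=capture("wrist");W=wW(w,s);np.save("w5.npy",dict(s=s,w=w),allow_pickle=True)
print(s["position"],s["tcp_rot"].round(4).tolist(),s["force"])
tip=s["position"]+s["tcp_rot"]@np.array([0,0,.0755]);print("ball px exp",proj(w,tip,W),"eye",proj(w,[.5785,.0795,.034],W),"post",proj(w,[.4948,.097,.05],W))
g=cv2.resize(w["image"][100:300,160:480],None,fx=2.5,fy=2.5,interpolation=cv2.INTER_CUBIC);cv2.imwrite("pics/w5c.png",g[:,:,::-1])
```

```text
[0.57955136 0.07742095 0.15525362] [[-0.9825, 0.1864, -0.0001], [0.1864, 0.9825, -0.0001], [0.0001, -0.0001, -1.0]] [ 0.37923562 -0.72641735 -1.28284586]
ball px exp (np.float64(317.43957625045016), np.float64(260.6647388386016)) eye (np.float64(319.5727087056169), np.float64(241.01008826352447)) post (np.float64(322.4662020982607), np.float64(126.97936911571675))
```

View pics/w5c.png

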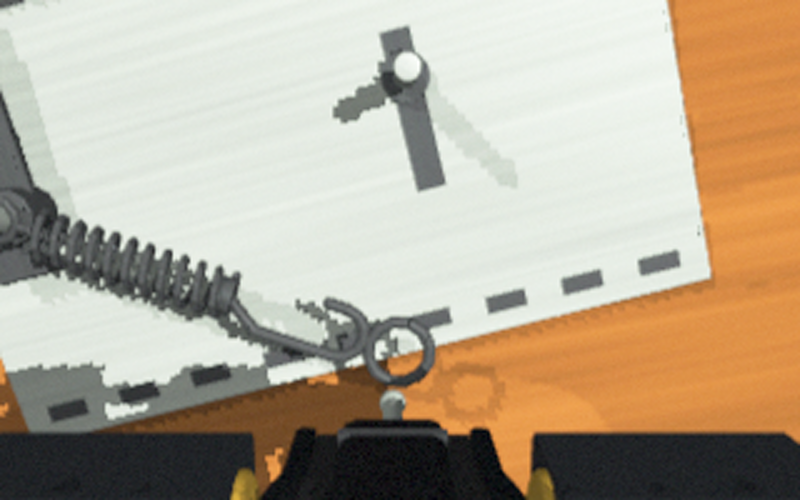

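The crop shows the ball tip at full-image (316.8,260.8), the eye centre at (319.6,240.8) and the post top at (322.8,126.8). All three match my predictions to within half a pixel. I lower the tip into the eye.

step_arm([
  [0.005,0.006,0,0,0,0,1],
  [0.005,0.006,0.04,0,0,0,1],
  [0.005,0.006,0.08,0,0,0,1],
  [0.005,0.006,0.12,0,0,0,1],
  [0.005,0.006,0.16,0,0,0,1],
  [0.005,0.006,0.181,0,0,0,1],
  [0.005,0.006,0.181,0,0,0,1],
])

```text
time_s: 7.65
position: [0.5775, 0.0797, 0.1]
tcp_rot: [[-0.982, 0.186, -0.002], [0.186, 0.982, 0.0], [0.002, -0.0, -1.0]]
force: [-0.5, 0.6, -1.5]
opening: 0.252
grasp_force: 30.0
```

```bash
cat > st.py <<'E'
from h import *
piv=np.array([.5133,-.0346]);ex=np.array([-.0615,.9981]);ey=np.array([-.9981,-.0615])
s=read_state();p=s["position"];d=p[:2]-piv;q=np.array([d@ex,d@ey]);f=s["force"]
print("tcp",p.round(4),"tiltz",s["tcp_rot"][:,2].round(4),"r",round(np.hypot(*q)*1e3,1),"ang",round(np.degrees(np.arctan2(q[1],q[0])),2),"F plate",(f[:2]@ex).round(1),(f[:2]@ey).round(1),f[2].round(1),"t",s["time_s"])
E
python3 st.py
```

```text
tcp [0.5775 0.0797 0.1   ] tiltz [-1.8e-03  1.0e-04 -1.0e+00] r 131.1 ang -32.85 F plate 0.6 0.4 -1.5 t 7.65
```

step_arm([
  [-0.004,0.01,0,0,0,0,1],
  [-0.007,0.02,0,0,0,0,1],
  [-0.011,0.03,0,0,0,0,1],
  [-0.014,0.04,0,0,0,0,1],
  [-0.018,0.05,0,0,0,0,1],
  [-0.021,0.06,0,0,0,0,1],
  [-0.025,0.07,0,0,0,0,1],
  [-0.028,0.08,0,0,0,0,1],
])

```text
time_s: 8.32
position: [0.5901, 0.1014, 0.1009]
tcp_rot: [[-0.983, 0.185, -0.002], [0.185, 0.983, -0.002], [0.002, -0.002, -1.0]]
force: [-2.9, -5.7, -0.1]
opening: 0.249
grasp_force: 30.0
```

```bash
python3 st.py
```

```text
tcp [0.5901 0.1014 0.1009] tiltz [-0.0021 -0.0016 -1.    ] r 156.2 ang -32.97 F plate -5.5 3.3 -0.1 t 8.3167
```

step_arm([
  [-0.003,0.01,0,0,0,0,1],
  [-0.007,0.02,0,0,0,0,1],
  [-0.01,0.03,0,0,0,0,1],
  [-0.014,0.04,0,0,0,0,1],
  [-0.017,0.05,0,0,0,0,1],
  [-0.021,0.06,0,0,0,0,1],
  [-0.022,0.064,0,0,0,0,1],
  [-0.022,0.064,0,0,0,0,1],
])

```text
time_s: 8.98
position: [0.5986, 0.1179, 0.1004]
tcp_rot: [[-0.983, 0.184, -0.006], [0.184, 0.983, -0.004], [0.005, -0.005, -1.0]]
force: [-4.3, -8.6, 1.1]
opening: 0.254
grasp_force: 30.0
```

```bash
python3 st.py
python3 - <<'E'
from h import *
s=read_state();w=capture("wrist");W=wW(w,s);np.save("w6.npy",dict(s=s,w=w),allow_pickle=True)
tip=s["position"]+s["tcp_rot"]@np.array([0,0,.0755]);print("ball px exp",proj(w,tip,W))
g=cv2.resize(w["image"][100:300,160:480],None,fx=2.5,fy=2.5,interpolation=cv2.INTER_CUBIC);cv2.imwrite("pics/w6c.png",g[:,:,::-1])
E
```

```text
tcp [0.5986 0.1179 0.1004] tiltz [-0.006  -0.0039 -1.    ] r 174.8 ang -32.75 F plate -8.3 4.8 1.1 t 8.9833
ball px exp (np.float64(317.43865667620145), np.float64(260.6664594682881))
```

View pics/w6c.png

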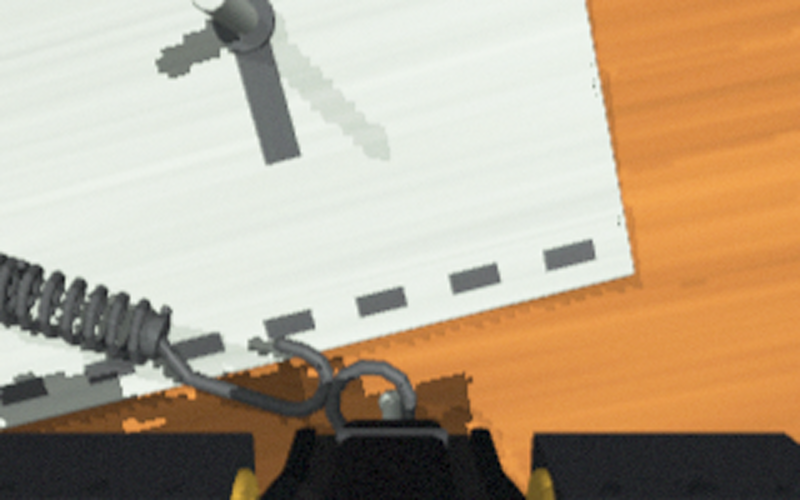

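The ball stays at crop (391,404), so the puller has not tilted, and the shank bears on the eye's far side. I work out the swing arc.

```bash
cat > arc.py <<'E'
import sys
from h import *
piv=np.array([.5133,-.0346]);ex=np.array([-.0615,.9981]);ey=np.array([-.9981,-.0615])
s=read_state();R=s["tcp_rot"][:2,:2]
R=R/np.linalg.norm(R,axis=0)
def P(r,a): a=np.radians(a);return r*(np.cos(a)*ex+np.sin(a)*ey)
d=s["position"][:2]-piv;r0=np.hypot(*d);a0=np.degrees(np.arctan2(d@ey,d@ex))
sag=float(sys.argv[1]);A=eval(sys.argv[2]);Rr=eval(sys.argv[3])
for a,r in zip(A,Rr): print(round(a,2),r,(R.T@(P(r+sag,a)-P(r0*1+sag/1e3*1 if 0 else r0+sag,a0))/.3).round(4))
E
python3 arc.py .0019 "np.linspace(-31,-18,8)" "[.1755,.176,.1765]+[.177]*5"; python3 st.py
```

```text
-31.0 0.1755 [0.0163 0.0083]
-29.14 0.176 [0.0343 0.0151]
-27.29 0.1765 [0.0526 0.0214]
-25.43 0.177 [0.0711 0.0272]
-23.57 0.177 [0.0901 0.0306]
-21.71 0.177 [0.1092 0.0335]
-19.86 0.177 [0.1284 0.0358]
-18.0 0.177 [0.1477 0.0374]
tcp [0.5986 0.1178 0.1004] tiltz [-0.0061 -0.0039 -1.    ] r 174.6 ang -32.76 F plate -8.3 5.2 0.8 t 9.0333
```

step_arm([
  [0.016,0.008,0,0,0,0,1],
  [0.034,0.015,0,0,0,0,1],
  [0.053,0.021,0,0,0,0,1],
  [0.071,0.027,0,0,0,0,1],
  [0.09,0.031,0,0,0,0,1],
  [0.109,0.034,0,0,0,0,1],
  [0.128,0.036,0,0,0,0,1],
  [0.148,0.037,0,0,0,0,1],
])

```text
time_s: 9.7
position: [0.5581, 0.1367, 0.1008]
tcp_rot: [[-0.983, 0.184, -0.003], [0.184, 0.983, -0.004], [0.002, -0.005, -1.0]]
force: [-3.6, -10.2, 0.4]
opening: 0.254
grasp_force: 30.0
```

```bash
python3 st.py;python3 arc.py .0019 "np.linspace(-16,-3,8)" "[.177]*8"
```

```text
tcp [0.5581 0.1367 0.1008] tiltz [-0.0027 -0.0043 -1.    ] r 177.0 ang -18.19 F plate -10.0 4.2 0.4 t 9.7
-16.0 0.177 [0.0228 0.001 ]
-14.14 0.177 [0.0421 0.0014]
-12.29 0.177 [0.0615 0.0011]
-10.43 0.177 [0.0808 0.0001]
-8.57 0.177 [ 0.1    -0.0014]
-6.71 0.177 [ 0.1192 -0.0036]
-4.86 0.177 [ 0.1384 -0.0064]
-3.0 0.177 [ 0.1574 -0.0098]
```

step_arm([
  [0.021,0.001,0,0,0,0,1],
  [0.042,0.001,0,0,0,0,1],
  [0.061,0.001,0,0,0,0,1],
  [0.081,0,0,0,0,0,1],
  [0.1,-0.001,0,0,0,0,1],
  [0.119,-0.004,0,0,0,0,1],
  [0.138,-0.006,0,0,0,0,1],
  [0.157,-0.01,0,0,0,0,1],
])

```text
time_s: 10.37
position: [0.5134, 0.1427, 0.1012]
tcp_rot: [[-0.983, 0.184, 0.002], [0.184, 0.983, -0.004], [-0.003, -0.003, -1.0]]
force: [0.3, -9.8, -1.2]
opening: 0.25
grasp_force: 30.0
```

```bash
python3 st.py;python3 arc.py .0019 "np.linspace(-2,6,8)" "[.177]*8"
python3 - <<'E'
from h import *
s=read_state();w=capture("wrist");W=wW(w,s);np.save("w7.npy",dict(s=s,w=w),allow_pickle=True)
print("post px exp",proj(w,[.4948,.097,.05],W))
g=cv2.resize(w["image"][100:300,160:480],None,fx=2.5,fy=2.5,interpolation=cv2.INTER_CUBIC);cv2.imwrite("pics/w7c.png",g[:,:,::-1])
E
```

```text
tcp [0.5134 0.1427 0.1012] tiltz [ 0.0021 -0.0036 -1.    ] r 177.3 ang -3.55 F plate -9.8 0.3 -1.2 t 10.3667
-2.0 0.177 [ 0.0156 -0.004 ]
-0.86 0.177 [ 0.0272 -0.0066]
0.29 0.177 [ 0.0388 -0.0095]
1.43 0.177 [ 0.0503 -0.0126]
2.57 0.177 [ 0.0617 -0.0159]
3.71 0.177 [ 0.0731 -0.0194]
4.86 0.177 [ 0.0844 -0.0231]
6.0 0.177 [ 0.0956 -0.0271]
post px exp (np.float64(236.1817466603437), np.float64(257.4205845869385))
```

View pics/w7c.png

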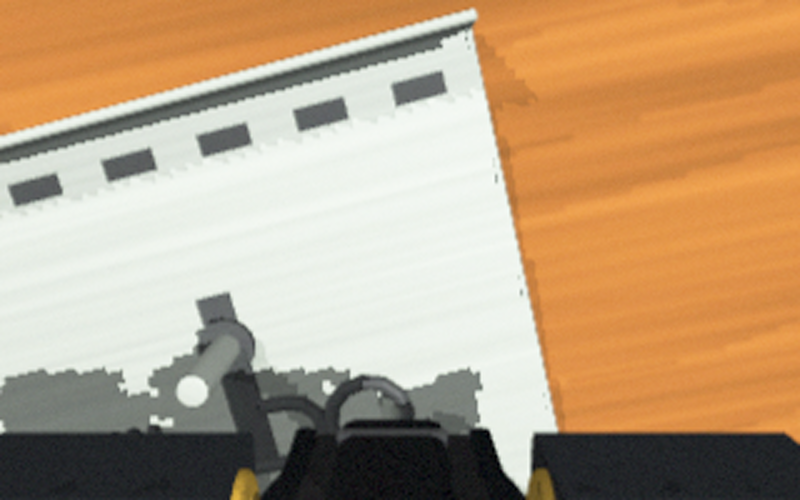

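The crop shows the post top at (193,391), within about a pixel of prediction, just left of the hook's tip at (262,405), so it faces the mouth. I swing on slowly.

step_arm([
  [0.016,-0.004,0,0,0,0,1],
  [0.027,-0.007,0,0,0,0,1],
  [0.039,-0.01,0,0,0,0,1],
  [0.05,-0.013,0,0,0,0,1],
  [0.062,-0.016,0,0,0,0,1],
  [0.07,-0.018,0,0,0,0,1],
  [0.078,-0.021,0,0,0,0,1],
  [0.084,-0.023,0,0,0,0,1],
])

```text
time_s: 11.08
position: [0.4888, 0.1408, 0.1014]
tcp_rot: [[-0.983, 0.184, 0.005], [0.184, 0.983, -0.003], [-0.006, -0.002, -1.0]]
force: [1.8, -10.2, -1.6]
opening: 0.251
grasp_force: 30.0
```

```bash
python3 st.py;python3 arc.py .0019 "[5,6,7,8]" "[.177]*4"
```

```text
tcp [0.4888 0.1408 0.1014] tiltz [ 0.0051 -0.003  -1.    ] r 177.1 ang 4.44 F plate -10.3 -1.2 -1.6 t 11.0833
5 0.177 [ 0.0055 -0.0022]
6 0.177 [ 0.0153 -0.0057]
7 0.177 [ 0.025  -0.0093]
8 0.177 [ 0.0347 -0.0132]
```

step_arm([
  [0.005,-0.002,0,0,0,0,1],
  [0.01,-0.004,0,0,0,0,1],
  [0.015,-0.006,0,0,0,0,1],
  [0.02,-0.007,0,0,0,0,1],
  [0.025,-0.009,0,0,0,0,1],
  [0.025,-0.009,0,0,0,0,1],
])

```text
time_s: 11.58
position: [0.4832, 0.1397, 0.1017]
tcp_rot: [[-0.983, 0.184, 0.01], [0.184, 0.983, -0.002], [-0.01, -0.0, -1.0]]
force: [3.7, -10.3, -3.6]
opening: 0.253
grasp_force: 30.0
```

```bash
python3 st.py;python3 arc.py .0019 "[7]*4" "[.172,.167,.162,.157]"
```

```text
tcp [0.4832 0.1397 0.1017] tiltz [ 0.0102 -0.0024 -0.9999] r 176.9 ang 6.28 F plate -10.5 -3.0 -3.6 t 11.5833
7 0.172 [ 0.001 -0.018]
7 0.167 [-0.005  -0.0335]
7 0.162 [-0.011 -0.049]
7 0.157 [-0.017  -0.0646]
```

Lateral force has risen by about 2 N, so the shank is against the post. I let the spring back.

```bash
python3 arc.py .0019 "np.linspace(6.2,5.2,7)" "np.linspace(.1745,.16,7)"
```

```text
6.2 0.1745 [-0.0036 -0.0073]
6.03 0.1720833333333333 [-0.008  -0.0142]
5.87 0.16966666666666666 [-0.0124 -0.0212]
5.7 0.16725 [-0.0167 -0.0282]
5.53 0.16483333333333333 [-0.0209 -0.0353]
5.37 0.16241666666666665 [-0.0251 -0.0423]
5.2 0.16 [-0.0293 -0.0494]
```

step_arm([
  [-0.003,-0.007,0,0,0,0,1],
  [-0.007,-0.014,0,0,0,0,1],
  [-0.011,-0.021,0,0,0,0,1],
  [-0.016,-0.028,0,0,0,0,1],
  [-0.02,-0.035,0,0,0,0,1],
  [-0.024,-0.042,0,0,0,0,1],
  [-0.028,-0.049,0,0,0,0,1],
  [-0.028,-0.049,0,0,0,0,1],
])

```text
time_s: 12.25
position: [0.4869, 0.124, 0.1014]
tcp_rot: [[-0.983, 0.185, 0.006], [0.185, 0.983, -0.002], [-0.006, -0.001, -1.0]]
force: [0.8, -7.4, -1.3]
opening: 0.251
grasp_force: 30.0
```

```bash
python3 st.py;python3 arc.py 0 "[5,4.8,4.6,4.5]" "[.1575,.155,.1525,.1505]"
```

```text
tcp [0.4869 0.124  0.1014] tiltz [ 0.0058 -0.0016 -1.    ] r 160.8 ang 5.91 F plate -7.4 -0.3 -1.3 t 12.25
5 0.1575 [-0.0116 -0.0075]
4.8 0.155 [-0.0161 -0.0148]
4.6 0.1525 [-0.0205 -0.0221]
4.5 0.1505 [-0.0234 -0.0281]
```

step_arm([
  [-0.004,-0.006,0,0,0,0,1],
  [-0.008,-0.012,0,0,0,0,1],
  [-0.012,-0.018,0,0,0,0,1],
  [-0.015,-0.024,0,0,0,0,1],
  [-0.017,-0.028,0,0,0,0,1],
  [-0.017,-0.028,0,0,0,0,1],
])

```text
time_s: 12.75
position: [0.4877, 0.1161, 0.1009]
tcp_rot: [[-0.983, 0.186, 0.0], [0.186, 0.983, 0.0], [-0.0, 0.001, -1.0]]
force: [1.1, 0.4, -1.6]
opening: 0.252
grasp_force: 30.0
```

```bash
python3 st.py;python3 arc.py 0 "[4.5]*2" "[.1525,.1512]"
```

```text
tcp [0.4877 0.1161 0.1009] tiltz [ 4.e-04  5.e-04 -1.e+00] r 152.9 ang 6.11 F plate 0.3 -1.2 -1.6 t 12.75
4.5 0.1525 [-0.014   0.0035]
4.5 0.1512 [-0.0154 -0.0006]
```

The pull has dropped to zero at r = 153 mm, so the post holds the hook. I centre the tip in the eye and lift out.

step_arm([
  [-0.006,-0.001,0,0,0,0,1],
  [-0.012,-0.001,0,0,0,0,1],
  [-0.015,-0.001,0,0,0,0,1],
  [-0.015,-0.001,0,0,0,0,1],
  [-0.015,-0.001,0,0,0,0,1],
  [-0.015,-0.001,0,0,0,0,1],
])

```text
time_s: 13.25
position: [0.4918, 0.1148, 0.1008]
tcp_rot: [[-0.983, 0.186, -0.0], [0.186, 0.983, 0.0], [0.0, -0.0, -1.0]]
force: [0.5, 0.1, -0.8]
opening: 0.25
grasp_force: 30.0
```

```bash
python3 st.py
python3 - <<'E'
from h import *
s=read_state();w=capture("wrist");W=wW(w,s)
piv=np.array([.5133,-.0346]);ex=np.array([-.0615,.9981]);ey=np.array([-.9981,-.0615]);a=np.radians(4.47)
e=piv+.1514*(np.cos(a)*ex+np.sin(a)*ey);print("eye exp",e,proj(w,[*e,.034],W),"shank",proj(w,s["position"]+s["tcp_rot"]@np.array([0,0,.069]),W))
g=cv2.resize(w["image"][180:280,240:400],None,fx=5,fy=5,interpolation=cv2.INTER_CUBIC);cv2.imwrite("pics/w8c.png",g[:,:,::-1])
E
```

```text
tcp [0.4918 0.1148 0.1008] tiltz [-2.e-04  0.e+00 -1.e+00] r 151.0 ang 4.67 F plate 0.0 -0.5 -0.8 t 13.25
eye exp [0.49223996 0.11532702] (np.float64(318.3851592932322), np.float64(265.45009101731137)) shank (np.float64(317.4732657936627), np.float64(263.8090235086487))
```

View pics/w8c.png

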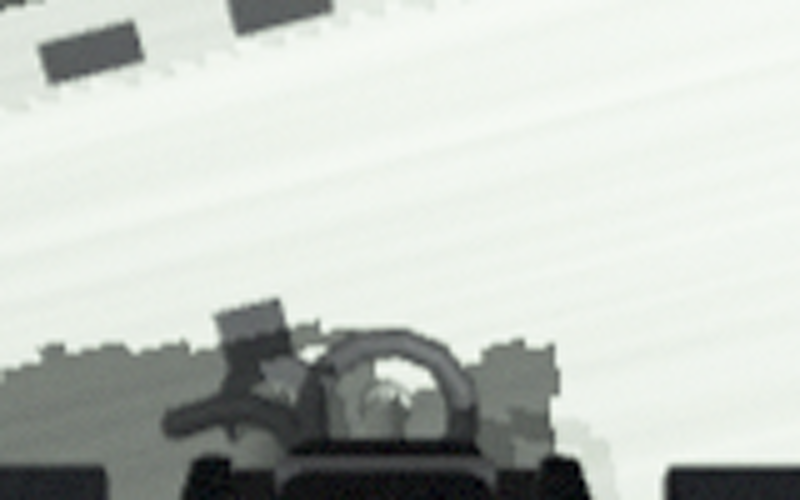

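The crop shows the ball at (385,400) inside the eye ring, whose centre is near x = 400, and the hook's tip lies round the post at left. It is free to lift out.

step_arm([
  [0,0.003,-0.02,0,0,0,1],
  [0,0.003,-0.05,0,0,0,1],
  [0,0.003,-0.1,0,0,0,1],
  [0,0.003,-0.18,0,0,0,1],
  [0,0.003,-0.28,0,0,0,1],
  [0,0.003,-0.38,0,0,0,1],
  [0,0.003,-0.4,0,0,0,1],
  [0,0.003,-0.4,0,0,0,1],
])

```text
time_s: 13.97
position: [0.4936, 0.1158, 0.2238]
tcp_rot: [[-0.983, 0.186, 0.007], [0.186, 0.983, 0.0], [-0.007, 0.001, -1.0]]
force: [-0.0, 1.4, -1.7]
opening: 0.252
grasp_force: 30.0
```

Run:
```python
from h import *
s=read_state();print(s["position"],s["force"])
t=np.array([.5613,-.2968,s["position"][2]])-s["position"];print((s["tcp_rot"].T@t/.3).round(3))
```

```text
[0.49358843 0.11579285 0.22380102] [-0.03260089  1.4199493  -1.66081825]
[-4.770e-01 -1.309e+00  1.000e-03]
```

step_arm([
  [-0.04,-0.11,0,0,0,-0.04,1],
  [-0.08,-0.23,0,0,0,-0.08,1],
  [-0.12,-0.35,0,0,0,-0.12,1],
  [-0.17,-0.47,0,0,0,-0.16,1],
  [-0.21,-0.59,0,0,0,-0.2,1],
  [-0.25,-0.71,0,0,0,-0.25,1],
  [-0.3,-0.83,0,0,0,-0.29,1],
  [-0.34,-0.95,0,0,0,-0.33,1],
])

```text
time_s: 14.63
position: [0.5385, -0.1848, 0.219]
tcp_rot: [[-0.997, -0.073, -0.003], [-0.073, 0.997, 0.002], [0.003, 0.002, -1.0]]
force: [1.5, -0.7, -1.1]
opening: 0.254
grasp_force: 30.0
```

```bash
cat > go.py <<'E'
from h import *
s=read_state();print(s["position"],s["tcp_rot"].round(4).tolist(),s["force"])
t=np.array([.5613,-.2968,s["position"][2]])-s["position"];print((s["tcp_rot"].T@t/.3).round(4))
E
python3 go.py
```

```text
[ 0.53845267 -0.18483741  0.21900996] [[-0.9973, -0.0733, -0.0027], [-0.0733, 0.9973, 0.0017], [0.0026, 0.0019, -1.0]] [ 1.52689622 -0.66189995 -1.07343751]
[-0.0486 -0.3778 -0.0009]
```

step_arm([
  [-0.02,-0.12,0,0,0,0,1],
  [-0.03,-0.24,0,0,0,0,1],
  [-0.045,-0.34,0,0,0,0,1],
  [-0.049,-0.378,0,0,0,0,1],
  [-0.049,-0.378,0,0,0,0,1],
  [-0.049,-0.378,0,0,0,0,1],
  [-0.049,-0.378,0,0,0,0,1],
])

```text
time_s: 15.22
position: [0.561, -0.293, 0.2196]
tcp_rot: [[-0.997, -0.073, -0.003], [-0.073, 0.997, 0.003], [0.003, 0.003, -1.0]]
force: [-0.5, 1.0, -1.7]
opening: 0.253
grasp_force: 30.0
```

```bash
python3 go.py
```

```text
[ 0.56103291 -0.2930332   0.21963915] [[-0.9973, -0.073, -0.0029], [-0.073, 0.9973, 0.0031], [0.0027, 0.0033, -1.0]] [-0.47396355  1.04485088 -1.74243872]
[ 0.     -0.0126 -0.    ]
```

step_arm([
  [0,-0.01,0.08,0,0,0,1],
  [0,-0.01,0.16,0,0,0,1],
  [0,-0.01,0.24,0,0,0,1],
  [0,-0.01,0.3,0,0,0,1],
  [0,-0.01,0.35,0,0,0,1],
  [0,-0.01,0.39,0,0,0,1],
  [0,-0.01,0.39,0,0,0,1],
  [0,-0.01,0.39,0,0,0,1],
])

```text
time_s: 15.88
position: [0.5621, -0.2969, 0.1036]
tcp_rot: [[-0.997, -0.074, -0.001], [-0.074, 0.997, 0.001], [0.001, 0.001, -1.0]]
force: [-0.2, 0.5, -0.9]
opening: 0.251
grasp_force: 30.0
```

```bash
python3 go.py
```

```text
[ 0.56213993 -0.29687911  0.10360236] [[-0.9973, -0.0735, -0.0013], [-0.0735, 0.9973, 0.0011], [0.0012, 0.0012, -1.0]] [-0.16206972  0.48340725 -0.9178205 ]
[0.0028 0.0005 0.    ]
```

Tip is in the hole with no side force. I lower the last 13 mm, then release.

step_arm([
  [0,0,0.015,0,0,0,1],
  [0,0,0.03,0,0,0,1],
  [0,0,0.044,0,0,0,1],
  [0,0,0.044,0,0,0,1],
  [0,0,0.044,0,0,0,1],
])

```text
time_s: 16.3
position: [0.5622, -0.2983, 0.0906]
tcp_rot: [[-0.997, -0.072, -0.0], [-0.072, 0.997, 0.0], [0.0, 0.0, -1.0]]
force: [1.1, -0.2, -2.1]
opening: 0.257
grasp_force: 30.0
```

step_arm([
  [0,0,0,0,0,0,0.3],
  [0,0,0,0,0,0,0],
  [0,0,0,0,0,0,-0.2],
  [0,0,0,0,0,0,-0.3],
  [0,0,0,0,0,0,-0.3],
  [0,0,0,0,0,0,-0.3],
])

```text
time_s: 16.8
position: [0.5624, -0.2984, 0.0908]
tcp_rot: [[-0.997, -0.072, 0.0], [-0.072, 0.997, -0.0], [-0.0, -0.0, -1.0]]
force: [0.4, -0.0, 0.1]
opening: 0.602
grasp_force: 0.0
```

step_arm([
  [0,0,-0.1,0,0,0,-0.3],
  [0,0,-0.2,0,0,0,-0.3],
  [0,0,-0.3,0,0,0,-0.3],
  [0,0,-0.4,0,0,0,-0.3],
  [0,0,-0.5,0,0,0,-0.3],
  [0,0,-0.5,0,0,0,-0.3],
])

```text
time_s: 17.3
position: [0.5654, -0.3006, 0.2479]
tcp_rot: [[-0.997, -0.072, 0.011], [-0.072, 0.997, -0.008], [-0.01, -0.009, -1.0]]
force: [0.4, -0.4, 1.4]
opening: 0.645
grasp_force: 0.0
```

Run:
```python
from h import *
c=capture("top");w=capture("wrist");s=read_state();print(s["position"],s["time_s"])
a=cv2.resize(c["image"][210:310,225:345],(480,400),interpolation=cv2.INTER_CUBIC);b=w["image"][120:320,240:400];b=cv2.resize(b,(320,400))
cv2.imwrite("pics/end.png",np.hstack([a,b])[:,:,::-1])
```

```text
[ 0.56294865 -0.2987594   0.24247862] 17.4
```

View pics/end.png

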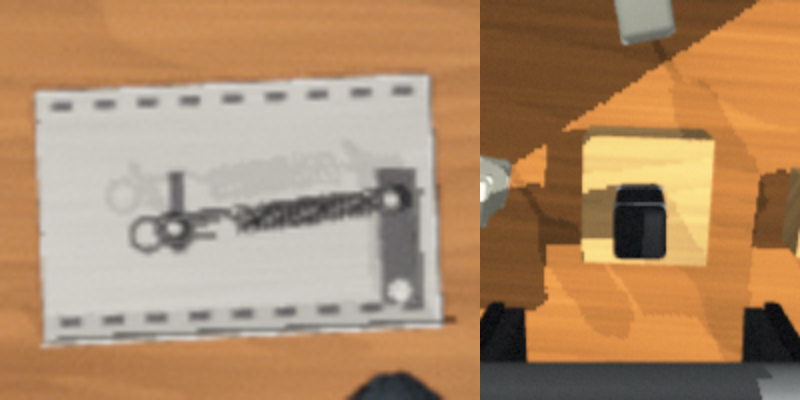

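The top view shows the spring taut with its hook on the post at crop (175,230). The wrist view shows the puller upright in its stand, so I hand in.

```bash
python3 -c "
from rig import *
print(hand_in())"
```

```text
the job is handed in; nothing more can be done
None
```

The spring's hook is on the anchor post, held by the spring's own pull, and the puller is back upright in its stand; I handed the job in at about 17 s robot time, with no verdict returned.

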